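# Set a worn bicycle thumb shifter to fourth gear by counting clicks

### The arm

A 6-joint arm with a two-finger parallel gripper is mounted at the origin on the work surface. World frame = base frame: x ahead of the robot, y to its left, z up, the work surface at z = 0. Lengths are in m, angles in rad, forces in N, time in s.
With the tool pointing down it reaches from about 0.375 to 0.925 m from the base axis. Payload 5.7 kg.
Tool frame: the origin (TCP) lies midway between the tips of the shut fingers; the grasp point (between the pads) lies 19 mm behind it; z points along the fingers, y is the line along which they close (so a half turn about z gives the same grasp; the last joint's range is limited). The gripper opens to 88 mm and grips with 3 to 60 N. Pads are 20 mm wide; open, the fingers measure 115 mm over their backs; the gripper's body (75 mm by 178 mm) begins 61 mm behind the grasp point.
Start: joints at [1.029, 0.359, 1.51, -0, 1.272, -0.115], TCP at [0.248, 0.546, 0.223] pointing down, gripper open.
Joint ranges: [-2.97, 2.97], [-1.01, 2.36], [0.21, 2.38], [-0.96, 4.11], [0.2, 2.71], [-2.98, 2.98]. Speed limits (rad/s): [2.39, 2.39, 3.14, 3.14, 3.14, 3.14].

### API

Orientations are given as a unit quaternion [x, y, z, w].
In Python, from bench import move_ptp, servo_line, goto_joints, move_gripper, sleep, inverse_kinematics, capture, PlanningError, close_job, spot_in, silhouettes, current_clock, current_joint_pos, current_qvel, current_joint_torque, current_position, current_orientation, current_force, current_torque, current_finger_gap, current_grip_force gives the robot as it stands. Calls block until the motion is done:
- move_ptp(position, orientation): joint-space move of the TCP to a pose.
- servo_line(position, orientation=None, rate=0.15, contact_N=None): straight line of the TCP; orientation=None keeps the orientation; rate is the mean speed in m/s. With contact_N (N) it stops when the force on the tool has changed by that much, and returns True; else False.
- goto_joints(angles): joint-space move.
- move_gripper(opening): finger opening in m; the grip force is fixed at half the most; returns when the fingers have stopped.
- sleep(seconds).
- inverse_kinematics(position, orientation): joint angles nearest the present ones, or None.
- capture(name): name is "scene" or "side" or "wrist"; returns a dict with "image" (480x640x3 uint8, blue, green, red), "range_z" (480x640 float32, m along the optical axis (not along the pixel's ray), 0 where there is no reading), "intrinsics" (3x3 intrinsics, pixels), "R" (3x3) and "t" (3): a world point X has camera coordinates R X + t. Camera axes: x right, y down, z forward; pixel columns grow to the right and rows downward; lengths in m; the calibration is good to about 2 mm. A picture is of the moment at which its call begins.
A pose or a line that the arm cannot do raises PlanningError and nothing moves.
- close_job(): hands the job in; it is judged then, once.
Trained networks look in the newest picture that a camera, given by its name, has taken for a name from the list of things; names that differ only in an ending like _2 or _b are one class to them, and where a whole thing is asked for, a point or a joint stands for the part that bears it (a point fixed in the world has none). Each returns a list of dicts, best first, with "conf" (0 to 1); they miss things now and then, are a little off and sometimes report something else, mostly with a low value. They report only what shows in the picture. A call takes as long as a camera call.
- spot_in(camera, query): "xy" ([column, row] in pixels, amid what is visible of it).
- silhouettes(camera, query): "region" (480x640 bool, what is visible of it) and "xy" ([column, row] in pixels, amid what is visible of it).
Readings, each from a call of its own:
- current_clock(): time.
- current_joint_pos(): joint angles.
- current_qvel(): joint speeds.
- current_joint_torque(): joint torques, N m.
- current_position(): TCP position.
- current_orientation(): TCP orientation.
- current_force(): force on the tool from outside, world axes, zero at the start.
- current_torque(): the same for the moment, N m.
- current_finger_gap(): finger opening in m.
- current_grip_force(): force on a finger pad.
Only numpy, scipy, OpenCV 4.12 (cv2) and the standard library are available. Lean on these libraries where they do the work, as an engineer would, in place of code of your own. Each camera call takes 0.05 s, during which the arm holds its last target. There are 200 camera calls.

### The job

Set the worn thumb shifter on the handlebar to fourth gear for tuning the hub: first push its lever all the way back to the rider's right and press it firmly onto the first-gear stop with about 10 N for half a second, never straining it with more than 15 N. Then click it up to the left exactly three notches, one click at a time with a pause of about a second in each, without going past fourth, and leave it there untouched. Do not disturb the parts lying around the handlebar.

Things in the scene. Friction and masses are not known exactly. Their poses are not given: they have to be found in the camera images.
- handlebar: Flat bicycle handlebar, 600 mm, dark steel, held level by its middle in a bolted-down bench clamp (base plate 180 x 140 mm, bar axis 120 mm up). Grips and brake levers at both ends, a domed bell on the left, the shifter on the right. Origin: centre of the base plate's underside; x ahead as a rider looks, y along the bar to the rider's left, z up. Fixed.
- shifter: Round black shifter pod, 54 mm across, on top of the bar, 100 mm right of the clamp; its dial has seven white ticks. Origin on the vertical pivot in the pod's middle, 150 mm above the bench, at the lever's mid height; axes as the handlebar's. Pod top 16 mm, needle 19 mm above the origin; only the paddle is higher within 60 mm of the pivot. Gears are notches 15 degrees apart.
- lever: Thumb lever, turns level. Origin on the pivot, its -x axis runs along the arm (12 mm wide, 8 thick) to the paddle. Points straight back (-x of the shifter) in fourth gear, 45 degrees to the rider's right of that in first; moves to the rider's left to shift up, right to shift down. Worn: swings loose through several mm of free play and rests anywhere in it, so its angle does not give the gear.
- paddle_top (a point): Middle of the top of the upright black paddle at the arm's end: 52 mm from the pivot, 36 mm above it. Paddle 10 mm thick the way it is pushed, 18 mm along the arm, 40 mm tall. Past the free play a click takes 5 to 6 N here, falling away over some 6 mm until the mechanism snaps ahead; then the paddle runs free for about 6 mm. The first-gear stop does not give. Over 15 N strains it.
- needle_tip (a point): Tip of the white gear needle on the dial, 20 mm from the pivot. It turns with the mechanism, not with the lever's free play: straight ahead (+x of the shifter) in fourth gear, 15, 30, 45 degrees to the rider's left in third, second, first, and to the right in fifth to seventh. Its y in the shifter's frame is about 14, 10, 5, 0, -5 mm in gears 1 to 5.
- pedal: Black bicycle pedal lying flat, about 92 x 82 x 24 mm with a steel spindle. Origin: centre of its underside. Bystander.
- sprocket: Dark steel sprocket, 84 mm across, 4 mm thick, lying flat. Origin: centre of its underside. Bystander.
- hex_key: T-handled hex key lying flat, 140 mm long. Origin: under the middle of its shaft. Bystander.
- parts_tin: Round aluminium tin, 64 mm across, 45 mm tall. Origin: centre of its underside. Bystander.

How it is judged:
By the outcome, as a careful person would: the job done as asked, in the order asked, and still so for the second after the job is handed in, with the robot touching nothing.
It also fails if it takes over 72 s, if anything falls off the work surface, if the arm or the gripper's body presses on something with over 40 N, if the wrist force passes 120 N, or if a joint passes its speed limit or range.

## Working session

There is one attempt and no reset: what is moved stays moved. The work goes in short steps, each a Python script; the robot and the scene stay as the last script left them, time stands still between calls to the robot, and variables do not carry over. Pictures are saved under pics/ and viewed, at most 10 in all, crops included, and the job is handed in when it is done.

```bash
mkdir -p pics; ls; cat > h.py <<'E'
import numpy as np, cv2
from bench import *
def world(c,xy,z=None):
    K,R,t=c["intrinsics"],c["R"],np.array(c["t"]).ravel()
    ray=R.T@(np.linalg.inv(K)@[xy[0],xy[1],1]); o=-R.T@t
    if z is None:
        u,v=int(round(xy[0])),int(round(xy[1])); p=c["range_z"][max(v-1,0):v+2,max(u-1,0):u+2]; p=p[p>0]
        return o+ray*np.median(p) if len(p) else None
    return o+ray*(z-o[2])/ray[2]
E
python3 - <<'E'
from h import *
print(current_clock())
for n in ("scene","side"):
    c=capture(n); cv2.imwrite(f"pics/{n}1.png",c["image"]); print(n,"cam at",-c["R"].T@np.ravel(c["t"]))
    for q in ("handlebar","shifter","lever","paddle_top","needle_tip","pedal","sprocket","hex_key","parts_tin"):
        for d in spot_in(n,q)[:2]: print(q,round(d["conf"],2),np.round(d["xy"],1),np.round(world(c,d["xy"]),3))
print(current_clock(),current_force())
E
```

```text
pics
0.0
scene cam at [1.33456759 0.31770642 0.85359077]
handlebar 0.91 [332.3 261.6] [0.609 0.162 0.114]
handlebar 0.47 [307.8 348.6] [0.754 0.152 0.045]
shifter 0.65 [272.6 224.7] [0.594 0.05  0.166]
lever 0.53 [272.5 208.4] [0.547 0.036 0.163]
paddle_top 0.48 [273.2 207.3] [0.546 0.037 0.165]
needle_tip 0.46 [272.5 205.8] [0.545 0.035 0.168]
pedal 0.93 [406.1 358.9] [0.721 0.317 0.023]
sprocket 0.75 [412.8 239.2] [0.398 0.291 0.004]
sprocket 0.64 [308.6 346.6] [0.75  0.153 0.045]
hex_key 0.86 [324.6 215.6] [0.367 0.092 0.007]
hex_key 0.22 [273.1 208.7] [0.545 0.036 0.161]
parts_tin 0.6 [305.9 345. ] [0.747 0.147 0.044]
parts_tin 0.21 [330.9 261.8] [0.61  0.16  0.114]
side cam at [0.30820316 0.59352489 0.56670506]
handlebar 0.57 [299.8 296.1] [0.59  0.18  0.014]
shifter 0.91 [344.8 185.2] [0.568 0.072 0.167]
lever 0.6 [371.6 184.9] [0.538 0.042 0.159]
paddle_top 0.97 [370.2 184.9] [0.54  0.042 0.158]
needle_tip 0.69 [370.4 188.1] [0.539 0.043 0.153]
pedal 0.73 [186.6 328.3] [0.699 0.319 0.023]
sprocket 0.7 [373.  399.9] [0.417 0.282 0.005]
hex_key 0.74 [450. 311.] [0.375 0.09  0.006]
parts_tin 0.69 [240.3 252.1] [0.712 0.167 0.045]
1.0 [-1.01275861  0.27117026  0.35935887]
```

```bash
python3 - <<'E'
import cv2,numpy as np
a=cv2.imread("pics/scene1.png")[130:400,180:500]; b=cv2.imread("pics/side1.png")[130:250,270:430]
cv2.imwrite("pics/a.png",cv2.resize(a,None,fx=2.4,fy=2.2)); cv2.imwrite("pics/b.png",cv2.resize(b,None,fx=5,fy=5,interpolation=2))
E
```

```text
(no output)
```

View pics/a.png

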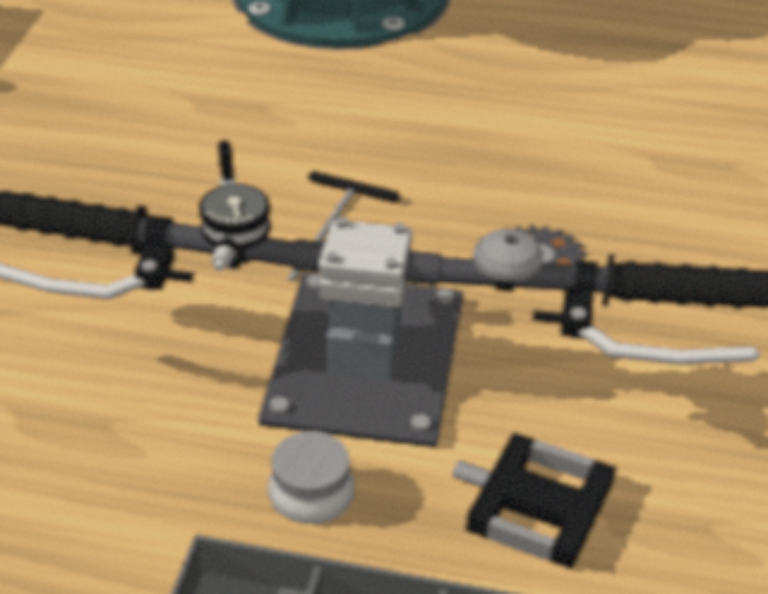

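View pics/b.png

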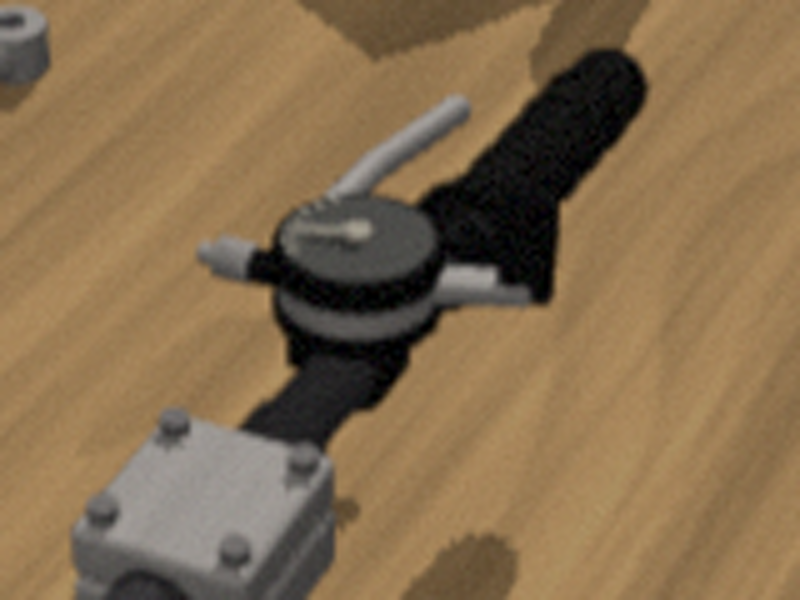

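The scene picture shows the pod dial at about (277,223), with the paddle behind it toward the robot at (274,195). The needle points near +x. In the side picture the dial centre is at about (341,176). The rider's side faces the robot base. I'll fit the bar direction next, then look with the wrist camera.

```bash
cat >> h.py <<'E'
from scipy.spatial.transform import Rotation as Rot
def down(a,flip=1):
    """tool down, tool y along flip*(world angle a)"""
    y=flip*np.array([np.cos(a),np.sin(a),0]); z=np.array([0,0,-1.]); x=np.cross(y,z)
    return Rot.from_matrix(np.column_stack([x,y,z])).as_quat()
def cloud(c):
    z=c["range_z"]; v,u=np.nonzero(z>0); d=z[v,u]
    P=np.linalg.inv(c["intrinsics"])@np.vstack([u*d,v*d,d]); return (c["R"].T@(P-np.reshape(c["t"],(3,1)))).T
E
python3 - <<'E'
from h import *
for n in ("scene","side"):
    c=capture(n); P=cloud(c)
    m=(abs(P[:,0]-.6)<.12)&(P[:,1]>-.2)&(P[:,1]<.5)
    bar=P[m&(P[:,2]>.125)&(P[:,2]<.14)]
    vx,vy,x0,y0=cv2.fitLine(bar[:,:2].astype(np.float32),cv2.DIST_HUBER,0,.01,.01).ravel(); print(n,"bar",len(bar),vx,vy,x0,y0,"yaw",np.arctan2(vy,vx)-np.pi/2)
    cap=P[m&(P[:,2]>.159)&(P[:,2]<.172)&(abs(P[:,1]-.06)<.06)]; 
    (a,b),r=cv2.minEnclosingCircle(cap[:,:2].astype(np.float32)); print("pod",len(cap),np.median(cap,0),(cap.min(0)+cap.max(0))/2,a,b,r)
    pad=P[m&(P[:,2]>.174)&(P[:,2]<.195)]; print("paddle",len(pad),pad.mean(0) if len(pad) else'')
    for px in ([(277.5,223),(277.9,222.3),(280,229)] if n=="scene" else [(341.6,179),(341,176),(330,176)]): print(px,world(c,px,.1665))
print(current_orientation())
for fl in (1,-1):
  for dev in (-50,0,50):
    print(fl,dev,inverse_kinematics([.56,.04,.172],down(np.pi/2+.2+np.radians(dev),fl)))
E
```

```text
scene bar 3502 0.05417312 -0.9985316 0.5811004 0.12335904 yaw -3.087393
pod 559 [0.5876003  0.0551929  0.16578864] [0.57409813 0.05481471 0.16533382] 0.5736833810806274 0.04561775177717209 0.04244084283709526
paddle 62 [0.54018237 0.03582497 0.18182623]
(277.5, 223) [0.5877146  0.05746516 0.1665    ]
(277.9, 222.3) [0.58574081 0.05762721 0.1665    ]
(280, 229) [0.60210958 0.06625773 0.1665    ]
side bar 6203 0.071965136 -0.99740714 0.5567521 0.3173318 yaw -3.0695653
pod 724 [0.57744215 0.05973476 0.16644007] [0.56771857 0.05685848 0.16546634] 0.5663880109786987 0.05091220140457153 0.043580781668424606
paddle 112 [0.5339328  0.03893826 0.18141116]
(341.6, 179) [0.58058295 0.05911529 0.1665    ]
(341, 176) [0.58522848 0.05217857 0.1665    ]
(330, 176) [0.6002629  0.06011381 0.1665    ]
[ 2.11793489e-01  9.77314438e-01 -7.77783614e-05 -2.32421770e-05]
1 -50 [-5.17257397e-02  3.55293633e-01  1.65518020e+00 -4.44089210e-16
  1.13111882e+00 -9.49857441e-01]
1 0 [-5.17257397e-02  3.55293633e-01  1.65518020e+00 -4.44089210e-16
  1.13111882e+00 -1.82252207e+00]
1 50 [-5.17257397e-02  3.55293633e-01  1.65518020e+00 -4.44089210e-16
  1.13111882e+00 -2.69518669e+00]
-1 -50 [-5.17257397e-02  3.55293633e-01  1.65518020e+00 -4.44089210e-16
  1.13111882e+00  2.19173521e+00]
-1 0 [-5.17257397e-02  3.55293633e-01  1.65518020e+00 -4.44089210e-16
  1.13111882e+00  1.31907059e+00]
-1 50 [-5.17257397e-02  3.55293633e-01  1.65518020e+00 -4.44089210e-16
  1.13111882e+00  4.46405961e-01]
```

Bar yaw is about +0.06 rad, the pod is near (0.583, 0.056) and the paddle near (0.537, 0.037). I'll go above it and look from close by.

```bash
python3 - <<'E'
from h import *
move_ptp([.545,.045,.30],down(np.pi/2+.06,-1))
c=capture("wrist"); cv2.imwrite("pics/w1.png",c["image"]); print(current_clock(),"cam",-c["R"].T@np.ravel(c["t"]))
for q in ("shifter","lever","paddle_top","needle_tip"):
    for d in spot_in("wrist",q)[:2]: print(q,round(d["conf"],2),np.round(d["xy"],1),world(c,d["xy"]),world(c,d["xy"],.186 if q=="paddle_top" else .169))
P=cloud(c); m=(P[:,2]>.161)&(P[:,2]<.172)&(np.hypot(P[:,0]-.583,P[:,1]-.056)<.036)
(a,b),r=cv2.minEnclosingCircle(P[m,:2].astype(np.float32)); print("pod",m.sum(),P[m].mean(0),a,b,r)
pad=P[(P[:,2]>.178)&(P[:,2]<.192)&(np.hypot(P[:,0]-.583,P[:,1]-.056)<.07)]; print("paddle",len(pad),pad.mean(0) if len(pad) else '',pad.min(0),pad.max(0))
E
```

```text
3.2583 cam [0.61290899 0.04921822 0.46248282]
shifter 0.57 [308.5 174.6] [0.5821455  0.05389136 0.17071701] [0.58196446 0.05391886 0.169     ]
shifter 0.31 [324.8 224.5] [0.54381982 0.03974676 0.15490445] [0.546986   0.04018081 0.169     ]
lever 0.68 [324.2 232.7] [0.54268893 0.04043916 0.17636674] [0.54088095 0.04021312 0.169     ]
paddle_top 0.84 [326.9 231.7] [0.54387472 0.03863577 0.17777739] [0.5458685 0.0389414 0.186    ]
paddle_top 0.61 [245.1 162.3] [0.58472273 0.1041799  0.13405243] [0.58918092 0.09548666 0.186     ]
needle_tip 0.8 [325.8 225.9] [0.54352937 0.03902953 0.15817545] [0.54599728 0.03939195 0.169     ]
needle_tip 0.36 [327. 231.] [0.54379142 0.03850785 0.17531493] [0.5422715  0.03827233 0.169     ]
pod 4496 [0.58379271 0.05563206 0.16723009] 0.5830872654914856 0.05575934424996376 0.027028480544686317
paddle 397 [0.53650983 0.03536413 0.18533875] [0.52691818 0.02785079 0.17800824] [0.54470187 0.04256815 0.1885194 ]
```

View pics/w1.png

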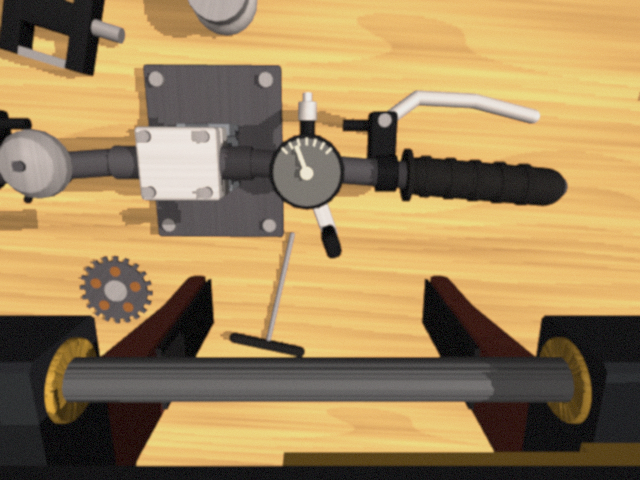

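The wrist picture shows the dial centre at (307,173) with the needle tip at about (296,147). The paddle is at (331,241). The measured pod radius is 27 mm and the paddle sits 51 mm from the pivot, matching the given sizes. I'll straddle the paddle with half-open fingers, each rotating with the lever angle, and track the needle with the wrist camera.

```bash
cat >> h.py <<'E'
PIV=np.array([.5834,.0557]); YAW=.06; Z=.172
def rt(th):
    a=np.pi+YAW+np.radians(th)          # th deg to rider's right of straight back
    r=np.array([np.cos(a),np.sin(a)]); return r,np.array([-r[1],r[0]])  # t: toward growing th (right)
def go(th,s,z=Z,rate=.03,**k):
    r,t=rt(th); p=PIV+.052*r+s*t
    return servo_line([*p,z],down(np.pi/2+YAW+np.radians(th),-1),rate=rate,**k)
def load(th,tare=np.zeros(4),n=3):
    """tangential force on paddle (N, + = pushing right), from force and from moment about the pivot"""
    w=np.mean([[*current_force(),current_torque()[2]] for _ in range(n)],0)-tare
    r,t=rt(th); d=np.array(current_position())[:2]-PIV
    return -w[:2]@t, -(d[0]*w[1]-d[1]*w[0]+w[3])/.052
def raw(n=5): return np.mean([[*current_force(),current_torque()[2]] for _ in range(n)],0)
def needle(c=None,name=None):
    """needle angle, deg to rider's left of ahead"""
    c=c or capture("wrist")
    u,v=np.meshgrid(np.arange(-.018,.0181,.0005),np.arange(-.018,.0181,.0005)); k=(np.hypot(u,v)>.008)&(np.hypot(u,v)<.0175); u,v=u[k],v[k]
    e=np.array([np.cos(YAW),np.sin(YAW)]); l=np.array([-e[1],e[0]])
    W=np.column_stack([PIV+np.outer(u,e)+np.outer(v,l),np.full(len(u),.168)])
    q=c["intrinsics"]@(c["R"]@W.T+np.reshape(c["t"],(3,1))); x,y=(q[:2]/q[2]).astype(np.float32)
    g=cv2.remap(cv2.cvtColor(c["image"],cv2.COLOR_BGR2GRAY).astype(np.float32),x.reshape(1,-1),y.reshape(1,-1),1).ravel()
    w=np.clip(g-np.median(g)-35,0,None)
    if name: cv2.imwrite(name,c["image"])
    return np.degrees(np.arctan2((w*v).sum(),(w*u).sum())), int((w>0).sum())
E
python3 - <<'E'
from h import *
print("needle",needle()); print("raw",raw())
move_gripper(.036); print(current_clock(),current_finger_gap())
go(20,0,z=.21,rate=.15); print("needle",needle(),raw())
go(20,0,rate=.08,contact_N=6); print(current_clock(),current_position(),"needle",needle(name="pics/w2.png"),raw())
t0=current_clock(); go(20.5,0); print("step",current_clock()-t0, [np.round(raw(1),2) for _ in range(3)])
E
```

```text
needle (np.float64(20.82515053440873), 141)
raw [ 0.10875847  0.50832037 -0.1610539   0.02084488]
4.4333 0.03612126413061075
needle (np.float64(19.990563200017732), 135) [ 0.6926567  -0.67802997 -1.04670306 -0.03137826]
5.8667 [0.53591132 0.03501192 0.17213565] needle (np.float64(19.8157567802389), 129) [-0.52026848  0.57468508  1.06073366 -0.02532521]
step 0.25 [array([0.17, 0.37, 0.12, 0.02]), array([0.17, 0.37, 0.12, 0.02]), array([0.17, 0.37, 0.12, 0.02])]
```

View pics/w2.png

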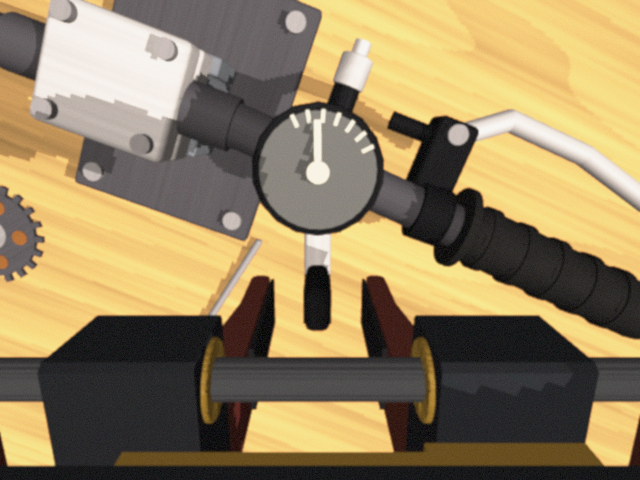

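The needle covers the third of the seven ticks, at (320,112), so it is in third gear. My yaw estimate is about 5° off, so the needle should read 50° in first and 5° in fourth. The paddle is centred between the fingers. Now I'll push right, guarded.

```bash
python3 - <<'E'
from h import *
go(20.5,9,rate=.05,contact_N=4); th=20
f=0
while th<62:
    th+=3
    hit=go(th,13,rate=.015,contact_N=8-max(f,0)); f,m=load(th)
    print(round(current_clock(),2),th,hit,"F",round(f,1),"M",round(m,1),"needle",np.round(needle(),1))
    if hit: break
E
```

```text
Traceback (most recent call last):
  File "h.py", line 24, in go
    return servo_line([*p,z],down(np.pi/2+YAW+np.radians(th),-1),rate=rate,**k)
bench.PlanningError: the arm cannot follow that straight line within its joint ranges
```

```bash
python3 - <<'E'
from h import *
print(np.round(current_joint_pos(),3),current_position(),current_orientation(),down(np.pi/2+YAW+np.radians(20.5),-1))
for th,s in ((20.5,0),(20.5,3),(20.5,9),(35,13),(50,13)):
    r,t=rt(th);p=PIV+.052*r+s*t
    print(th,s,p,inverse_kinematics([*p,Z],down(np.pi/2+YAW+np.radians(th),-1)))
E
```

```text
[-0.064  0.322  1.707 -0.     1.112  1.089] [0.53618583 0.03456723 0.17243072] [9.78253199e-01 2.07413847e-01 4.01942772e-04 1.17757782e-04] [ 0.97826041  0.20738027  0.         -0.        ]
20.5 0 [0.53587268 0.03460132] [-6.41822788e-02  3.22376867e-01  1.70765868e+00 -4.44089210e-16
  1.11155710e+00  1.08882155e+00]
20.5 3 [ 1.75310413 -2.70735922] None
20.5 9 [ 4.18756701 -8.1912803 ] None
35 13 [  8.62430054 -10.15931946] None
50 13 [10.99415508 -7.73011291] None
```

Units slip: `s` was in mm. It should be in metres.

```bash
python3 - <<'E'
from h import *
go(20.5,.009,rate=.05,contact_N=4); th=20
f=0
while th<62:
    th+=3
    hit=go(th,.013,rate=.015,contact_N=8-max(f,0)); f,m=load(th)
    print(round(current_clock(),2),th,hit,"F",round(f,1),"M",round(m,1),"needle",np.round(needle(),1))
    if hit: break
E
```

```text
7.07 23 False F -0.9 M -0.4 needle [ 20.4 132. ]
7.45 26 False F -0.4 M 0.7 needle [ 20.4 133. ]
7.83 29 False F 0.1 M 0.0 needle [ 22.4 128. ]
8.22 32 False F 0.7 M -0.0 needle [ 28.5 102. ]
8.6 35 False F 0.2 M 0.8 needle [   7.6 1395. ]
8.98 38 False F 2.1 M 3.5 needle [8.000e-01 1.201e+03]
9.37 41 False F 6.1 M 6.0 needle [  3.6 979. ]
9.68 44 True F 0.1 M -0.1 needle [ 14.6 559. ]
```

```bash
python3 - <<'E'
from h import *
c=capture("wrist"); cv2.imwrite("pics/w3.png",c["image"]); print(current_position(),raw())
E
```

```text
[0.55561    0.00974732 0.17090659] [-0.40118488 -0.40150286 -0.84615891  0.0521385 ]
```

View pics/w3.png

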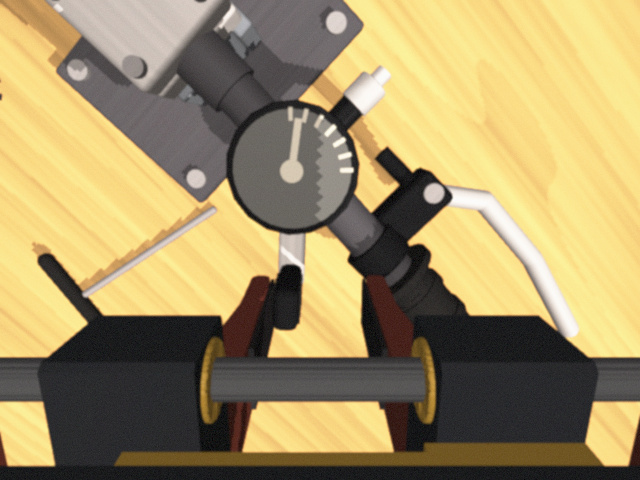

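Second gear now: the needle at (298,125) is on the second tick, and the hit was the snap. I'll make the needle reading shadow-proof and go on to the stop.

```bash
cat >> h.py <<'E'
def needle(c=None):
    c=c or capture("wrist")
    A=np.arange(-60,91.); rr=np.arange(.007,.0165,.0005); a=YAW+np.radians(A)
    W=np.stack([PIV[0]+np.outer(rr,np.cos(a)),PIV[1]+np.outer(rr,np.sin(a)),np.full((len(rr),len(a)),.1685)],-1).reshape(-1,3)
    q=c["intrinsics"]@(c["R"]@W.T+np.reshape(c["t"],(3,1))); x,y=(q[:2]/q[2]).astype(np.float32).reshape(2,len(rr),len(a))
    g=cv2.remap(cv2.cvtColor(c["image"],cv2.COLOR_BGR2GRAY).astype(np.float32),x,y,1)
    h=g[:,15:-15]-np.maximum(g[:,:-30],g[:,30:]); p=np.clip(np.median(h,0),0,None); B=A[15:-15]
    k=abs(B-B[p.argmax()])<8; return round(float((p*B)[k].sum()/max(p[k].sum(),1e-6)),1), round(float(p.max()))
E
python3 - <<'E'
from h import *
print(needle()); th=43; f=0
while th<72:
    th+=2
    hit=go(th,.013,rate=.012,contact_N=8-max(f,0)); f,m=load(th)
    print(round(current_clock(),2),th,hit,"F",round(f,1),"M",round(m,1),"needle",needle())
    if f>6.9: break
r,t=rt(th); p=np.array(current_position())[:2]-PIV; print("at",p@r,p@t)
E
```

```text
(35.3, 98)
10.29 45 False F -0.5 M -0.3 needle (44.0, 99)
10.65 47 False F -0.5 M 0.0 needle (44.9, 98)
11.01 49 False F 0.2 M 0.5 needle (45.3, 97)
11.37 51 False F 0.3 M 0.3 needle (45.1, 99)
11.72 53 False F 3.6 M 4.2 needle (45.3, 98)
12.0 55 True F 1.1 M 0.1 needle (44.9, 97)
12.43 57 True F 0.9 M 1.3 needle (43.9, 74)
12.92 59 True F 1.8 M 2.4 needle (44.6, 82)
13.43 61 True F 0.7 M 0.3 needle (44.4, 86)
14.01 63 True F 0.6 M -0.0 needle (44.5, 84)
14.64 65 True F 1.9 M 2.0 needle (44.1, 79)
15.27 67 True F 1.1 M 1.9 needle (44.0, 86)
15.97 69 True F 0.8 M 0.8 needle (44.1, 104)
16.71 71 True F 1.0 M 0.9 needle (43.7, 105)
17.48 73 True F 1.2 M -0.3 needle (43.6, 105)
at 0.05188084326939157 -0.00825392803150054
```

```bash
python3 - <<'E'
from h import *
c=capture("wrist"); cv2.imwrite("pics/w4.png",c["image"]); print(current_clock(),current_position(),raw(),needle(c))
x=Rot.from_quat(current_orientation()).as_matrix()[:,1]; print("tool th",np.degrees(np.arctan2(-x[1],-x[0]))-90-np.degrees(YAW))
E
```

```text
17.575 [0.56317023 0.00716923 0.16551226] [-0.90396179 -0.39427348  1.29531069 -0.01662048] (43.9, 105)
tool th 67.55047708325495
```

View pics/w4.png

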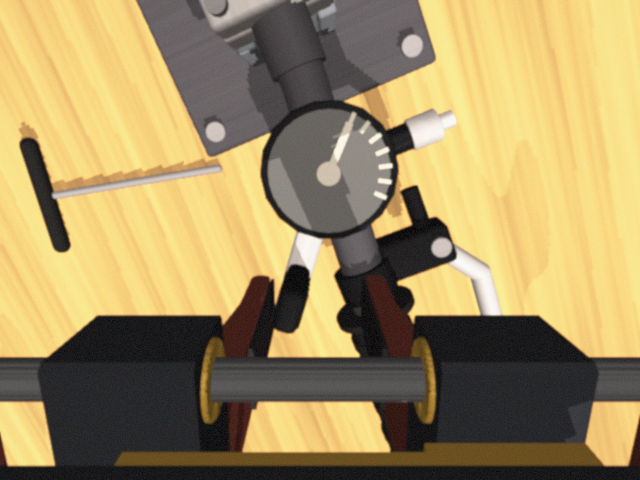

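The needle is on the leftmost tick, at (352,115), with six ticks to its right, so it is in first gear. The paddle reached the stop near th≈53°. I'll back off, square up the tool, then press onto the stop under force control.

```bash
python3 - <<'E'
from h import *
go(53,.004,rate=.05); sleep(.1); tare=np.zeros(4)
print(current_clock(),current_position(),"free",np.round(raw(1),2))
s=.009; f=0; k=None; S=[]
while s<.022:
    go(53,s,rate=.02)
    L=[]
    for _ in range(3): L.append(load(53,n=1)); sleep(.02)
    fp=f; f,m=np.mean(L,0); S.append((s,f)); print(round(current_clock(),2),round(s*1e3,2),"F",round(f,1),"M",round(m,1))
    if f>8.8: break
    if f<2: d=.0007
    else:
        k=max((f-fp)/d,3000) if fp>1.5 else 8000
        d=float(np.clip(.8*(10-f)/k,.0001,.0005))
    s+=d
L=[]
for _ in range(14): sleep(.05); L.append(load(53,n=1))
print(np.round(np.array(L).T,1),np.mean(L,0),needle(),current_clock(),current_position(),np.round(raw(),2))
E
```

```text
18.0833 [0.55847401 0.00995133 0.17198046] free [ 0.58  0.79 -0.19  0.02]
18.53 9.0 F 0.1 M -0.1
18.83 9.7 F 0.6 M 0.7
19.13 10.4 F 0.2 M 0.8
19.43 11.1 F 0.3 M 0.1
19.73 11.8 F 0.9 M 0.8
20.03 12.5 F 2.4 M 2.8
20.33 13.0 F 3.9 M 4.9
20.63 13.5 F 5.4 M 6.0
20.93 14.0 F 5.9 M 6.9
21.23 14.5 F 7.1 M 7.8
21.53 15.0 F 8.2 M 9.5
21.83 15.48 F 8.9 M 10.2
[[ 9.2  8.2  9.2  9.   9.4  9.   9.7  8.8  8.8  9.7  9.2  8.9  8.4  8.7]
 [10.9  9.3 10.9  9.9 11.1 10.  10.2  9.6  9.7 10.   9.9  9.4  9.7  9.8]] [ 9.0187553  10.02888628] (45.4, 98) 22.5833 [0.56522719 0.00490545 0.17147736] [-6.97  5.52  3.08 -0.04]
```

On the stop: 9.0 N by direct force and 10.0 N by moment about the pivot, held 0.7 s. I'll add a slight bump so both readings bracket 10 N, then release and make the first up-click.

```bash
cat >> h.py <<'E'
def click(th,step=1.,stop_th=-20):
    n0=needle()[0]; fm=0
    while th>stop_th:
        th-=step; go(th,-.013,rate=.015); f,m=load(th,n=1); n=needle(); f=-f; fm=max(fm,f)
        print(round(current_clock(),2),th,"F",round(f,1),"M",round(-m,1),"needle",n)
        if n0-n[0]>7 or (fm>4 and f<1): break
        if f>9: print("too hard"); break
    return th
E
python3 - <<'E'
from h import *
go(53,.0157,rate=.01); L=[]
for _ in range(12): sleep(.05); L.append(load(53,n=1))
print("press",np.mean(L,0),np.max(L,0),current_clock())
go(53,0,rate=.05); go(53,-.009,rate=.05,contact_N=4)
th=click(54); t=current_clock(); sleep(.3); print("after",th,needle(),load(th)); sleep(max(0,t+.8-current_clock())); print(current_clock(),needle())
E
```

```text
press [ 9.41542172 10.17968416] [10.20652924 11.51692488] 23.4333
24.75 53.0 F -0.2 M -0.7 needle (43.8, 103)
25.05 52.0 F 0.2 M 1.0 needle (43.4, 102)
25.35 51.0 F -0.6 M -1.0 needle (43.4, 103)
25.65 50.0 F 0.7 M 0.2 needle (43.4, 102)
25.95 49.0 F -0.4 M -0.7 needle (43.3, 102)
26.25 48.0 F -0.2 M -0.9 needle (43.4, 102)
26.55 47.0 F -0.2 M 0.9 needle (43.6, 103)
26.85 46.0 F -0.8 M -0.8 needle (43.4, 103)
27.15 45.0 F 0.3 M 0.8 needle (43.5, 102)
27.45 44.0 F 0.0 M 0.1 needle (43.3, 102)
27.75 43.0 F 1.1 M -0.0 needle (43.3, 102)
28.05 42.0 F 0.8 M 1.3 needle (43.0, 103)
28.35 41.0 F -0.2 M -0.4 needle (43.4, 103)
28.65 40.0 F 0.4 M 0.7 needle (43.1, 103)
28.95 39.0 F 1.7 M 1.4 needle (42.9, 103)
29.25 38.0 F 1.9 M 2.0 needle (42.1, 103)
29.55 37.0 F 4.0 M 3.7 needle (41.7, 103)
29.85 36.0 F 5.1 M 5.4 needle (40.9, 103)
30.15 35.0 F 5.6 M 6.7 needle (40.5, 103)
30.45 34.0 F 6.7 M 7.5 needle (40.4, 103)
30.75 33.0 F 1.8 M 0.9 needle (36.6, 103)
31.05 32.0 F 0.6 M 1.0 needle (34.7, 104)
after 32.0 (35.5, 103) (np.float64(0.03206191368410495), np.float64(0.5148275385679212))
31.85 (35.5, 103)
```

```bash
python3 - <<'E'
from h import *
c=capture("wrist"); q=c["intrinsics"]@(c["R"]@np.array([*PIV,.168])+np.ravel(c["t"])); u,v=(q[:2]/q[2]).astype(int); print(u,v)
cv2.imwrite("pics/w5.png",cv2.resize(c["image"][max(v-90,0):v+170,max(u-130,0):u+130],None,fx=2.3,fy=2.3,interpolation=2)); print(needle(c),current_position())
E
```

```text
350 171
(36.0, 103) [0.53347647 0.0361534  0.17199717]
```

View pics/w5.png

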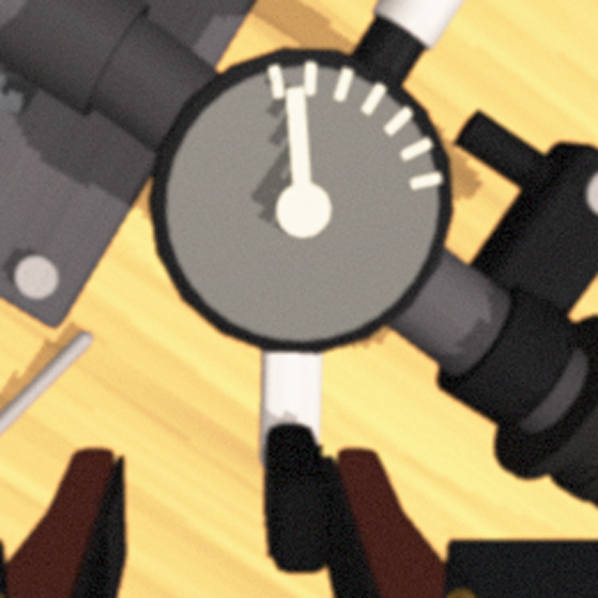

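The needle sits midway between ticks 1 and 2: it points −3.8°, against −11.5° and +3.5° for the ticks. The mechanism is at 37°, still inside the click and not yet snapped. I'll continue in finer steps until it lands on the second tick, at 30°.

```bash
cat >> h.py <<'E'
def click(th,goal,step=.7,stop=10):
    t0=th
    while t0-th<stop:
        th-=step; go(th,-.013,rate=.015); f,m=load(th,n=1); n=needle()
        print(round(current_clock(),2),round(th,1),"F",round(-f,1),"M",round(-m,1),"needle",n)
        if n[0]<goal+4.5: break
        if -f>9: print("too hard"); break
    return th
E
python3 - <<'E'
from h import *
th=click(32,30); t=current_clock(); sleep(.3); print("after",th,needle(),load(th)); sleep(max(0,t+.9-current_clock())); print(current_clock(),needle())
E
```

```text
32.25 31.3 F 0.5 M 0.8 needle (35.3, 103)
32.55 30.6 F 0.1 M -0.4 needle (34.6, 104)
32.85 29.9 F -0.2 M -0.4 needle (28.2, 103)
after 29.900000000000002 (27.9, 104) (np.float64(-0.005284173378149263), np.float64(-0.6389852970406443))
33.75 (28.1, 104)
```

It snapped into second gear, reading 28° at zero force, with the 1 s pause included. Next click.

```bash
python3 - <<'E'
from h import *
th=click(29.9,15,step=.8,stop=18); t=current_clock(); sleep(.3); print("after",th,needle(),load(th)); sleep(max(0,t+.95-current_clock())); print(current_clock(),needle())
E
```

```text
34.1 29.1 F 0.6 M -0.7 needle (28.0, 104)
34.4 28.3 F 0.4 M -0.7 needle (27.9, 104)
34.7 27.5 F 0.2 M 0.2 needle (28.1, 104)
35.0 26.7 F 0.2 M -1.4 needle (27.7, 105)
35.3 25.9 F 0.6 M 0.4 needle (27.7, 105)
35.6 25.1 F 0.2 M 0.4 needle (28.0, 106)
35.9 24.3 F -0.2 M 0.8 needle (28.0, 106)
36.2 23.5 F -0.1 M 0.5 needle (27.8, 107)
36.5 22.7 F 1.4 M 1.4 needle (27.5, 108)
36.8 21.9 F 2.2 M 2.0 needle (27.3, 106)
37.1 21.1 F 3.0 M 3.5 needle (26.4, 108)
37.4 20.3 F 4.3 M 4.7 needle (25.8, 107)
37.7 19.5 F 4.0 M 3.8 needle (24.3, 107)
38.0 18.7 F 2.4 M 3.1 needle (23.1, 107)
38.3 17.9 F 2.4 M 2.2 needle (22.3, 107)
38.6 17.1 F 1.6 M 1.7 needle (21.7, 107)
38.9 16.3 F 2.0 M 3.2 needle (20.5, 108)
39.2 15.5 F 0.5 M 0.7 needle (19.8, 107)
39.5 14.7 F 0.8 M 0.9 needle (13.2, 107)
after 14.699999999999985 (13.0, 108) (np.float64(0.5565081881034111), np.float64(0.21641804496924297))
40.45 (12.9, 107)
```

Third gear: a clean snap, reading 13°. Now the last click, then back off and lift clear.

```bash
python3 - <<'E'
from h import *
th=click(14.7,0,step=.8,stop=18); t=current_clock(); sleep(.3); print("after",th,needle(),load(th)); sleep(max(0,t+.95-current_clock())); n=needle(); print(current_clock(),n)
if n[0]<4.5:
    go(th,-.002,rate=.03); go(th,-.002,z=.24,rate=.08)
    c=capture("wrist"); print(current_clock(),needle(c)); cv2.imwrite("pics/w6.png",c["image"])
E
```

```text
40.8 13.9 F -0.3 M -2.2 needle (12.6, 107)
41.1 13.1 F 0.1 M 0.4 needle (13.0, 107)
41.4 12.3 F -0.2 M -0.3 needle (12.9, 108)
41.7 11.5 F -0.3 M 1.0 needle (12.6, 107)
42.0 10.7 F -0.2 M 0.6 needle (12.6, 107)
42.3 9.9 F 0.4 M 0.2 needle (13.1, 108)
42.6 9.1 F -1.0 M -1.3 needle (12.9, 107)
42.9 8.3 F 0.1 M 0.2 needle (12.6, 108)
43.2 7.5 F 1.3 M 2.1 needle (12.5, 107)
43.5 6.7 F 2.5 M 2.9 needle (11.9, 107)
43.8 5.9 F 3.8 M 4.2 needle (11.3, 107)
44.1 5.1 F 5.5 M 5.8 needle (10.7, 107)
44.4 4.3 F 4.7 M 4.3 needle (9.5, 108)
44.7 3.5 F 1.6 M 2.2 needle (8.2, 107)
45.0 2.7 F 2.7 M 3.0 needle (6.8, 107)
45.3 1.9 F 1.0 M 1.0 needle (6.5, 107)
45.6 1.1 F 0.9 M 0.6 needle (5.5, 108)
45.9 0.3 F 0.0 M 0.1 needle (5.0, 107)
46.2 -0.5 F 0.3 M 0.2 needle (-1.2, 107)
after -0.5000000000000053 (-2.3, 107) (np.float64(-0.4326576743839657), np.float64(0.35022383983994465))
47.2 (-2.0, 107)
48.7667 (-1.5, 104)
```

View pics/w6.png

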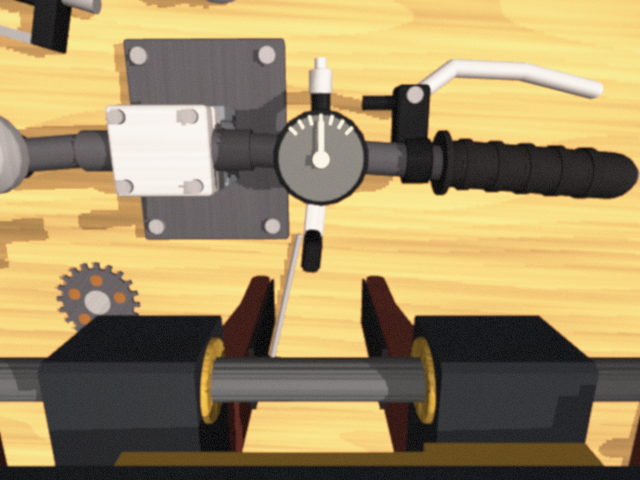

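The needle at (320,117) points straight ahead on the middle tick, with three ticks on each side. That is fourth gear, the fingers are clear of the paddle, and the sprocket and hex key in view lie where they were.

```bash
python3 -c "
from bench import *
print(close_job())"
```

```text
the job is handed in; nothing more can be done
None
```

The shifter is in fourth gear and handed in at about 49 s: pressed onto the first-gear stop at about 10 N for over half a second, then clicked up three notches and left untouched. On the way up to second I also paused about a second partway through that click, and the first contacts with the stop (7–8 N guard) were not logged at their peak.

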